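Put the gated test selector into the slot of the plugged socket

TASK

On the test bench, push the selector's upright lever through its gate into the corner slot next to the socket that holds the tall plug (the other three sockets hold only low caps), right to the end of that slot, and leave it there. Only push the lever with the fingers: do not pull its grip up, do not take it into any other corner slot on the way, and leave the plug, the caps and the things lying on the bench where they are.

Things in the scene. Friction and masses are not known exactly. Their poses are not given: they have to be found in the camera images.
- selector: Grey box fixed to the bench, 200 mm (x) by 260 mm (y), flat aluminium top at z = 100 mm. Origin: centre of its underside on the bench; its x points away from the robot (yaw within 0.35 rad), y to the left, z up. The gate for the lever is cut in the 6 mm top plate; near/far mean towards -x/+x and left/right +y/-y of this frame.
- gate (a point): Middle of the gate, on the box's top (z = 100 mm) above its origin. All channels are 18 mm wide, the lever's stick 12 mm. A cross channel runs along y at x = 0, from y = -39 to 39 mm. From its two ends four corner slots, centred at y = +30 and -30 mm, run to x = +40 mm (far) and x = -40 mm (near).
- park (a point): Parking slot, its point at the near end on the box's top: a fifth slot at y = 0 that runs from the cross channel only to the near side, to x = -40 mm; opposite it there is no far slot. The lever starts in it. The way out: far until the stick meets the cross channel's far wall, sideways to the channel's end, then along x into a corner slot.
- lever_fore (a joint): Lever's fore-and-aft tilt, rad: 0 upright (-0.03 to 0.03 in the cross channel), positive leans to the selector's +x (far), about 0.28 at the end of a far slot, -0.28 at the end of a near or the parking slot. It turns about a point on the selector's z axis 20 mm below the bench top, stays where it is left, and takes about 3 N at the grip to move.
- lever_side (a joint): Lever's sideways tilt, rad: 0 upright, positive = leaning to the selector's +y (left); about +0.25 in the left corner slots (0.27 against the end of the cross channel) and -0.25 in the right ones; about 0 in the parking slot. Same pivot, same resistance.
- grip_mid (a point): Middle of the lever's black cylindrical grip, 28 mm in diameter, 67 mm long, on a 12 mm steel stick, 201.5 mm from the pivot. Lever upright: the grip spans z = 148 to 215 mm. Leaning fully into a corner slot, its middle is about 55 mm off in x and 50 mm in y, and it spans about z = 135 to 200 mm.
- grip_lift (a joint): How far the grip is pulled up along its stick, m: 0 = down (rest), a strong spring holds it down (20 N to start lifting, 15 mm travel). It is a maintenance release and must stay down.
- plug: Tall audio plug standing loose in one of the four socket collars: black cylinder 18 mm in diameter and 40 mm high with a steel band; origin at its foot, on the selector's top, so its top is at z = 140 mm. It marks the slot to be selected.
- socket_near_left (a point): Centre of the near left socket, a steel collar 29 mm wide and 10 mm high on the selector's top (z = 100 mm), at x = -60, y = +95 mm in the selector's frame, next to the near left corner slot.
- socket_near_right (a point): Centre of the near right socket, a steel collar 29 mm wide and 10 mm high on the selector's top (z = 100 mm), at x = -60, y = -95 mm in the selector's frame, next to the near right corner slot.
- socket_far_left (a point): Centre of the far left socket, a steel collar 29 mm wide and 10 mm high on the selector's top (z = 100 mm), at x = +60, y = +95 mm in the selector's frame, next to the far left corner slot.
- socket_far_right (a point): Centre of the far right socket, a steel collar 29 mm wide and 10 mm high on the selector's top (z = 100 mm), at x = +60, y = -95 mm in the selector's frame, next to the far right corner slot.
- cap1: Low black dust cap, 18 mm in diameter and 14 mm high, standing loose in one of the other three sockets; origin at its foot. Leave alone.
- cap2: Low black dust cap, 18 mm in diameter and 14 mm high, standing loose in one of the other three sockets; origin at its foot. Leave alone.
- cap3: Low black dust cap, 18 mm in diameter and 14 mm high, standing loose in one of the other three sockets; origin at its foot. Leave alone.
- tablet: Handheld controller lying on the bench left of the selector, orange case 150 x 210 x 26 mm, origin under its centre. Leave alone.
- driver: Screwdriver lying on the bench right of the selector, 200 mm long, 26 mm thick handle, origin under its centre. Leave alone.
- adapter: Black power adapter, 85 x 55 x 32 mm, on the bench to the right, origin under its centre. Leave alone.

How it is judged:
By the outcome, as a careful person would: the job done as asked, in the order asked, and still so for the second after the job is handed in, with the robot touching nothing.
It also fails if it takes over 45 s, if anything falls off the work surface, if the arm or the gripper's body presses on something with over 40 N, if the wrist force passes 120 N, or if a joint passes its speed limit or range.

ROBOT

A 7-joint arm with a two-finger parallel gripper is mounted at the origin on the work surface. World frame = base frame: x ahead of the robot, y to its left, z up, the work surface at z = 0. Lengths are in m, angles in rad, forces in N, time in s.
With the tool pointing down it reaches from about 0.35 to 0.9 m from the base axis. Payload 8.1 kg.
Tool frame: the origin (TCP) lies midway between the tips of the shut fingers; the grasp point (between the pads) lies 19 mm behind it; z points along the fingers, y is the direction in which the jaws open and shut (so a half turn about z gives the same grasp; the last joint's range is limited). The gripper opens to 92 mm and grips with 3 to 60 N. Pads are 19 mm wide; open, the fingers measure 130 mm over their backs; the gripper's body (75 mm by 190 mm) begins 47 mm behind the grasp point.
Start: joints at [-1.224, 0.434, 0.025, 1.573, -0.012, 1.134, -0.075], TCP at [0.272, 0.563, 0.196] pointing down, gripper open.
Joint ranges: [-2.62, 2.62], [-0.44, 2.09], [-1.27, 1.32], [0.08, 2.57], [-1.32, 4.46], [0.12, 2], [-2.74, 2.74]. Speed limits (rad/s): [2.22, 2.22, 3.01, 3.01, 3.14, 3.14, 3.14].

INTERFACE

Orientations are given as a rotation vector (axis times angle).
In Python, from cell import arm gives the robot as it stands. The module is installed in compiled form; this text tells all that it offers.
- The arm moves only by the tool jog_arm, never from a script. Its argument "increments" is a list of rows, each an object with "slide": the shift along the tool's x, y, z in mm, a list of three; "roll": the turn about the tool's z in rad; "gripper": the opening, from 0 (shut) to 1 (fully open). In form: [{"slide": [x, y, z], "roll": roll, "gripper": gripper}, ...]. A call has exactly 10 rows; each row is the pose to reach, as a shift and turn from the pose commanded when the call began, along the tool's axes at that moment; what a row does not reach only later rows make up. A row lasts 1/12 s, in which the tool goes at most 41.7 mm and 7.16 degrees, less where a joint would pass 70% of its speed; a pose out of reach is approached as far as the arm can. A call with a gripper value outside its range is refused whole. The fingers move at their own pace and stop on an object; "newtons" is the grip in N (left out, the last holds). Time passes only in rows, so rows that repeat a pose let the fingers close, or fill a call up. It gives the time, the measured TCP pose, the force and the opening at its end, in the units of the state.
- arm.observe(): the state, without advancing time (a new reading comes with each control period).
- arm.get_image(name): name is "scene" or "top"; returns a dict with "frame" (420x560x3 uint8, blue, green, red), "depth" (420x560 float32, m along the optical axis (not along the pixel's ray), 0 where there is no reading), "intrinsics" (3x3 intrinsics, pixels), "dist_coeffs" ([k1, k2, p1, p2, k3] as OpenCV has them; the pictures are not rectified), "R" (3x3) and "t" (3): a world point X has camera coordinates R X + t. Camera axes: x right, y down, z forward; pixel columns grow to the right and rows downward; lengths in m; the calibration is good to about 2 mm. A picture is of the moment at which its call begins.
- arm.sign_off(): hands the job in, once; it reports no verdict.
The state is a dict: "clock": time; "joints": joint angles; "dq": joint speeds; "joint_efforts": joint torques, N m; "position": TCP position; "ee_rot": TCP orientation; "force": force on the tool from outside, world axes, zero at the start; "ft_torque": the same for the moment, N m; "width": opening from 0.0 (shut) to 1.0 (fully open).
Only numpy, scipy, OpenCV 4.12 (cv2) and the standard library are available. Lean on these libraries where they do the work, as an engineer would, in place of code of your own. Each camera call takes 0.05 s, during which the arm holds its last target.

## Working session

There is one attempt and no reset: what is moved stays moved. The work goes in short steps, Python scripts to look and compute and a tool call to move; the robot and the scene stay as the last step left them, time stands still between calls to the robot, and variables do not carry over. Pictures are saved under pics/ and viewed, and the job is handed in when it is done.

Besides the shell and the picture viewer there is one more tool, called after "Request:" as name([rows], argument=value, ...), one row to a line, values as JSON. jog_arm: Moves the arm, as the interface text tells. Its arguments: {"type":"object","properties":{"increments":{"type":"array"},"newtons":{"type":"number"}},"required":["increments"]}

```bash
mkdir -p pics; python3 - <<'E'
from cell import arm
import cv2,pickle
print(arm.observe())
d={}
for n in("scene","top"):
    d[n]=arm.get_image(n); cv2.imwrite(f"pics/{n}0.png",d[n]["frame"])
    print(n,d[n]["intrinsics"],d[n]["R"],d[n]["t"],d[n]["dist_coeffs"])
pickle.dump(d,open("d0.pkl","wb"))
E
```

```text
{'clock': 0.0, 'joints': array([-1.22359965,  0.43522879,  0.02496776,  1.57408513, -0.01159489,
        1.13399886, -0.07512507]), 'dq': array([ 0.00141454,  0.00157218, -0.00025107, -0.00134997, -0.00054634,
        0.00033039,  0.00117857]), 'joint_efforts': array([ 9.23872794e-04, -6.67869830e+01,  9.85401571e-01, -3.14446557e+01,
       -6.05124445e-02,  4.31027322e-02,  1.51512982e-04]), 'position': array([0.27155174, 0.56230842, 0.19504598]), 'ee_rot': array([-7.00685906e-01, -3.06224287e+00,  2.45254691e-03]), 'force': array([ 0.19026791, -0.15914108,  1.1035969 ]), 'ft_torque': array([-0.0388679 , -0.05007834, -0.00859884]), 'width': 1.0007698948028296}
scene [[416.26105043   0.         275.40983598]
 [  0.         416.26105043 203.76739263]
 [  0.           0.           1.        ]] [[ 0.44035366  0.8977301   0.01301253]
 [ 0.73252201 -0.3508602  -0.58335977]
 [-0.51913405  0.26641657 -0.81210963]] [-0.25631143 -0.35188364  1.36377212] [0.0289732 0.        0.        0.        0.       ]
top [[455.47646031   0.         282.5911639 ]
 [  0.         455.47646031 212.45202923]
 [  0.           0.           1.        ]] [[ 0.02584275 -0.99964667 -0.00622057]
 [-0.99715406 -0.02533646 -0.071006  ]
 [ 0.07082331  0.00803785 -0.99745649]] [-0.01223973  0.56923821  1.35592834] [-0.08778063  0.          0.          0.          0.        ]
```

View pics/scene0.png

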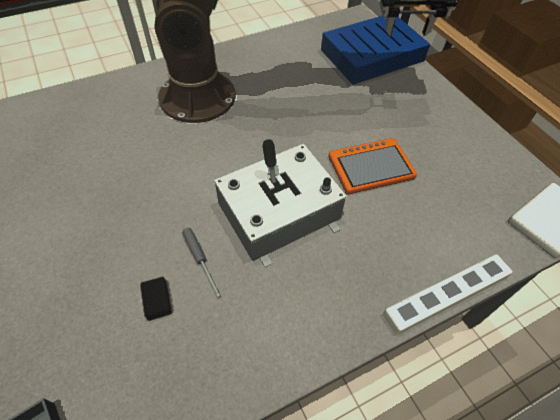

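View pics/top0.png

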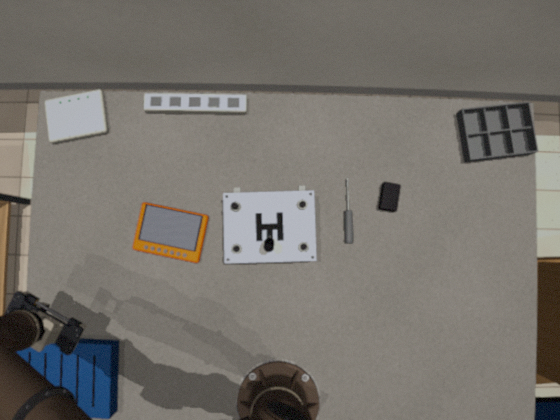

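The top view has the robot at the bottom and the selector at about (269,227). In the scene view, the tall plug seems to be at (327,184), which would be far left. I'll measure it.

```bash
cat > h.py <<'E'
import numpy as np,cv2
def ray(im,p,z):
    u=cv2.undistortPoints(np.array([[p]],float),im["intrinsics"],np.array(im["dist_coeffs"],float))[0,0]
    R=im["R"];c=-R.T@im["t"];d=R.T@np.array([u[0],u[1],1.]);return c+d*(z-c[2])/d[2]
def pix(im,X):
    r,_=cv2.Rodrigues(np.array(im["R"]));return cv2.projectPoints(np.array(X,float).reshape(-1,3),r,np.array(im["t"],float),im["intrinsics"],np.array(im["dist_coeffs"],float))[0][:,0]
def w(sel,X):
    x,y,a=sel;X=np.array(X,float);c,s=np.cos(a),np.sin(a)
    return np.stack([x+c*X[...,0]-s*X[...,1],y+s*X[...,0]+c*X[...,1],X[...,2]],-1)
E
python3 - <<'E'
import pickle,cv2,numpy as np
from h import *
d=pickle.load(open("d0.pkl","rb"))
im=d["top"];f=im["frame"]
m=np.zeros(f.shape[:2],np.uint8);m[170:280,210:330]=(f.min(2)[170:280,210:330]>165)*255
m=cv2.morphologyEx(m,cv2.MORPH_CLOSE,np.ones((5,5)))
cs=cv2.findContours(m,0,2)[0];c=max(cs,key=cv2.contourArea)
pts=np.array([ray(im,p[0].astype(float),.1)[:2] for p in cv2.convexHull(c)],np.float32)
r=cv2.minAreaRect(pts*1000);print(r)
b=cv2.boxPoints(r);print(b)
x,y=np.array(r[0])/1000
e=b-b.mean(0)
# yaw from the short side (x)
best=[b[(i+1)%4]-b[i] for i in range(4)]
v=min([q for q in best if q[0]>0],key=lambda q:abs(q[1])); a=np.arctan2(v[1],v[0]);print(x,y,a,v)
sel=(x,y,a);np.save("sel.npy",sel)
for n in d:
    g=d[n]["frame"].copy()
    for s in[(.06,.095),(.06,-.095),(-.06,.095),(-.06,-.095)]:
        for z in(.11,.14):
            q=pix(d[n],w(sel,[*s,z]))[0];print(n,s,z,q.round(1));
    big=cv2.resize(g,None,fx=4,fy=4,interpolation=cv2.INTER_CUBIC)
    for s in[(.06,.095),(.06,-.095),(-.06,.095),(-.06,-.095),(0,0),(.04,.03),(-.04,-.03),(-.04,0),(.1,.13),(-.1,.13),(-.1,-.13),(.1,-.13)]:
        q=pix(d[n],w(sel,[*s,.1]))[0];cv2.circle(big,(int(q[0]*4+1.5),int(q[1]*4+1.5)),3,(0,0,255),1)
    o=(200,180) if n=="top" else (200,130)
    cv2.imwrite(f"pics/{n}_z.png",big[o[1]*4:o[1]*4+520,o[0]*4:o[0]*4+640])
E
```

```text
((524.18701171875, 39.238502502441406), (200.23646545410156, 258.8990173339844), 3.1863749027252197)
[[417.02826 162.92291]
 [431.41888 -95.57587]
 [631.34576 -84.44591]
 [616.95514 174.05287]]
0.52418701171875 0.03923850250244141 0.055612747 [199.92688   11.129959]
scene (0.06, 0.095) 0.11 [326.3 187.2]
scene (0.06, 0.095) 0.14 [327.7 179.4]
scene (0.06, -0.095) 0.11 [257.  218.6]
scene (0.06, -0.095) 0.14 [256.7 211.2]
scene (-0.06, 0.095) 0.11 [300.5 154.9]
scene (-0.06, 0.095) 0.14 [301.3 146.8]
scene (-0.06, -0.095) 0.11 [234.  182.7]
scene (-0.06, -0.095) 0.14 [233.1 174.8]
top (0.06, 0.095) 0.11 [234.8 205.7]
top (0.06, 0.095) 0.14 [233.6 204.7]
top (0.06, -0.095) 0.11 [301.9 203.6]
top (0.06, -0.095) 0.14 [302.3 202.6]
top (-0.06, 0.095) 0.11 [235.8 248.1]
top (-0.06, 0.095) 0.14 [234.6 248.2]
top (-0.06, -0.095) 0.11 [303.3 246.2]
top (-0.06, -0.095) 0.14 [303.7 246.2]
```

View pics/scene_z.png

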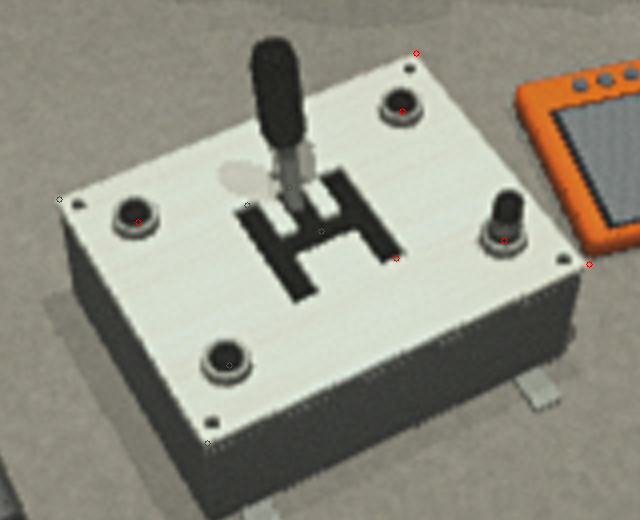

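View pics/top_z.png

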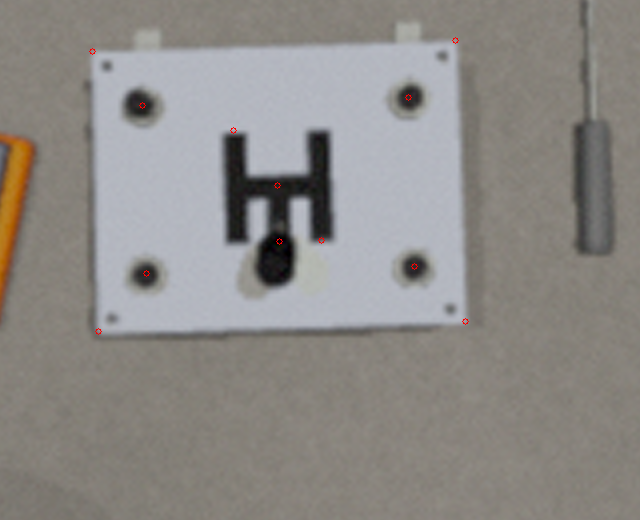

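The plug is in the far-left socket: it stands tall at (508,210) in the zoomed scene view, and the other three hold low caps. The plate measures 200.2 x 258.9 mm, against 200 x 260 given. Next I work out the move to behind the grip with the fingers shut.

```bash
cat >> h.py <<'E'
from scipy.spatial.transform import Rotation as Ro
def go(s,target,sel=None):
    sel=np.load("sel.npy") if sel is None else sel
    R=Ro.from_rotvec(s["ee_rot"]).as_matrix()
    d=R.T@(w(sel,target)-s["position"])
    ty=R[:2,1];ang=np.arctan2(ty[1],ty[0]);want=sel[2]+np.pi/2
    e=(want-ang+np.pi/2)%np.pi-np.pi/2
    c,si=np.cos(sel[2]),np.sin(sel[2]);q=s["position"]-np.array([sel[0],sel[1],0])
    F=s["force"]
    print("t",round(s["clock"],2),"sel pos",(1000*np.array([c*q[0]+si*q[1],-si*q[0]+c*q[1],q[2]])).round(1),"slide",(1000*d).round(1),"roll",round(-e,3),"j",s["joints"].round(2),"Fsel",np.round([c*F[0]+si*F[1],-si*F[0]+c*F[1],F[2]],1),"tilt",R[:,2].round(3),"w",round(s["width"],3))
    print("tool axes in sel",(np.array([[c,si,0],[-si,c,0],[0,0,1]])@R).round(3).tolist())
E
python3 - <<'E'
from cell import arm
from h import *
go(arm.observe(),[-.115,0,.168])
E
```

```text
t 0.1 sel pos [-223.1  536.4  195.2] slide [-354.3 -416.9   27.8] roll -0.505 j [-1.22  0.44  0.02  1.57 -0.01  1.13 -0.08] Fsel [0.2 0.3 0.1] tilt [-0.    -0.001 -1.   ] w 1.004
tool axes in sel [[-0.875, 0.484, -0.001], [0.484, 0.875, -0.001], [-0.0, -0.001, -1.0]]
```

Request:
jog_arm([
  {"slide": [-24, -28, 0], "roll": -0.05, "gripper": 0},
  {"slide": [-48, -56, 0], "roll": -0.1, "gripper": 0},
  {"slide": [-72, -84, 0], "roll": -0.15, "gripper": 0},
  {"slide": [-96, -112, 0], "roll": -0.2, "gripper": 0},
  {"slide": [-120, -140, 0], "roll": -0.25, "gripper": 0},
  {"slide": [-144, -168, 0], "roll": -0.3, "gripper": 0},
  {"slide": [-168, -196, 0], "roll": -0.35, "gripper": 0},
  {"slide": [-192, -224, 0], "roll": -0.4, "gripper": 0},
  {"slide": [-216, -252, 0], "roll": -0.45, "gripper": 0},
  {"slide": [-240, -280, 0], "roll": -0.505, "gripper": 0},
], newtons=20)

```text
clock: 0.93
position: [0.366, 0.2044, 0.1957]
ee_rot: [0.09, -3.14, -0.0]
force: [0.7, 0.1, -0.2]
width: 0.323
```

```bash
python3 - <<'E'
from cell import arm
from h import *
go(arm.observe(),[-.115,0,.168])
E
```

```text
t 0.93 sel pos [-148.8  173.7  195.7] slide [ -33.4 -173.8   27.7] roll 0.002 j [-0.72  0.09  0.09  2.04 -0.01  1.    1.  ] Fsel [ 0.7  0.1 -0.2] tilt [-0. -0. -1.] w 0.323
tool axes in sel [[-1.0, -0.002, -0.0], [-0.002, 1.0, 0.0], [0.0, 0.0, -1.0]]
```

Request:
jog_arm([
  {"slide": [-4, -25, 0], "roll": 0, "gripper": 0},
  {"slide": [-8, -50, 0], "roll": 0, "gripper": 0},
  {"slide": [-12, -75, 0], "roll": 0, "gripper": 0},
  {"slide": [-16, -100, 4], "roll": 0, "gripper": 0},
  {"slide": [-20, -125, 8], "roll": 0, "gripper": 0},
  {"slide": [-24, -150, 14], "roll": 0, "gripper": 0},
  {"slide": [-28, -170, 20], "roll": 0, "gripper": 0},
  {"slide": [-33, -175, 28], "roll": 0, "gripper": 0},
  {"slide": [-33, -175, 28], "roll": 0, "gripper": 0},
  {"slide": [-33, -175, 28], "roll": 0, "gripper": 0},
])

```text
clock: 1.77
position: [0.4083, 0.0339, 0.1674]
ee_rot: [0.086, -3.139, 0.0]
force: [0.3, 0.4, 0.3]
width: 0.004
```

```bash
python3 - <<'E'
from cell import arm
from h import *
go(arm.observe(),[-.018,0,.168])
for n in("scene","top"):
    i=arm.get_image(n);o=(180,80) if n=="scene" else (190,170)
    cv2.imwrite(f"pics/{n}1.png",cv2.resize(i["frame"][o[1]:o[1]+150,o[0]:o[0]+190],None,fx=4,fy=4,interpolation=2))
E
```

```text
t 1.77 sel pos [-116.     1.1  167.4] slide [-98.   -1.   -0.7] roll -0.001 j [-0.46  0.11  0.27  2.12 -0.04  0.92  1.46] Fsel [0.3 0.4 0.3] tilt [-0.001 -0.    -1.   ] w 0.004
tool axes in sel [[-1.0, 0.001, -0.001], [0.001, 1.0, -0.0], [0.001, -0.0, -1.0]]
```

View pics/scene1.png

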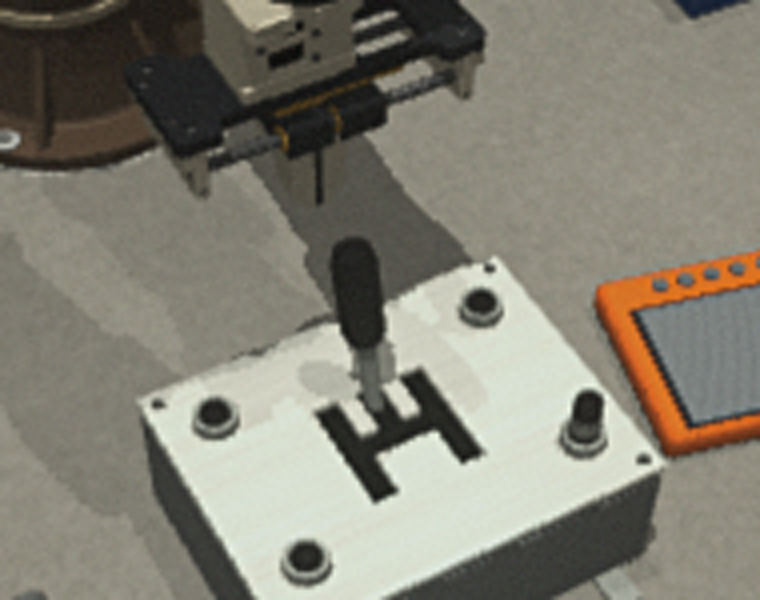

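View pics/top1.png

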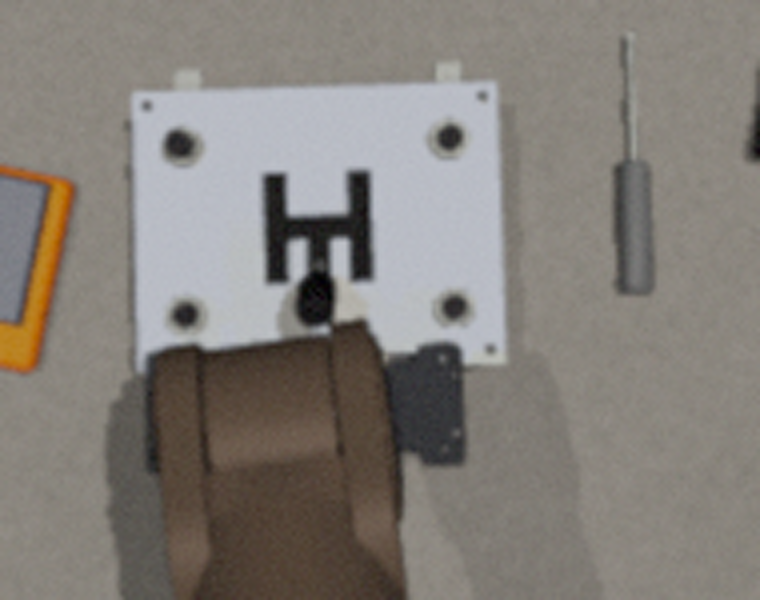

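The shut fingers are on the near side of the grip, at about (318,185) in the scene crop and in line with the lever. The top crop also shows the lever still in park. Now I push it far.

Request:
jog_arm([
  {"slide": [-9, -1, 0], "roll": 0, "gripper": 0},
  {"slide": [-18, -1, 0], "roll": 0, "gripper": 0},
  {"slide": [-27, -1, 0], "roll": 0, "gripper": 0},
  {"slide": [-36, -1, 0], "roll": 0, "gripper": 0},
  {"slide": [-45, -1, 0], "roll": 0, "gripper": 0},
  {"slide": [-54, -1, 0], "roll": 0, "gripper": 0},
  {"slide": [-63, -1, 0], "roll": 0, "gripper": 0},
  {"slide": [-72, -1, 0], "roll": 0, "gripper": 0},
  {"slide": [-81, -1, 0], "roll": 0, "gripper": 0},
  {"slide": [-88, -1, 0], "roll": 0, "gripper": 0},
])

```text
clock: 2.7
position: [0.4979, 0.0372, 0.1678]
ee_rot: [-0.086, 3.14, -0.0]
force: [-2.0, -0.5, 2.6]
width: 0.004
```

```bash
python3 - <<'E'
from cell import arm
from h import *
go(arm.observe(),[-.018,0,.168])
for n in("scene",):
    i=arm.get_image(n);o=(180,80) if n=="scene" else (190,170)
    cv2.imwrite(f"pics/{n}2.png",cv2.resize(i["frame"][o[1]:o[1]+150,o[0]:o[0]+190],None,fx=4,fy=4,interpolation=2))
E
```

```text
t 2.7 sel pos [-26.4  -0.5 167.8] slide [-8.4  0.5 -0.2] roll -0.001 j [-0.42  0.26  0.29  1.93 -0.09  0.97  1.54] Fsel [-2.1 -0.4  2.6] tilt [ 0. -0. -1.] w 0.004
tool axes in sel [[-1.0, 0.001, 0.0], [0.001, 1.0, -0.0], [-0.0, -0.0, -1.0]]
```

View pics/scene2.png

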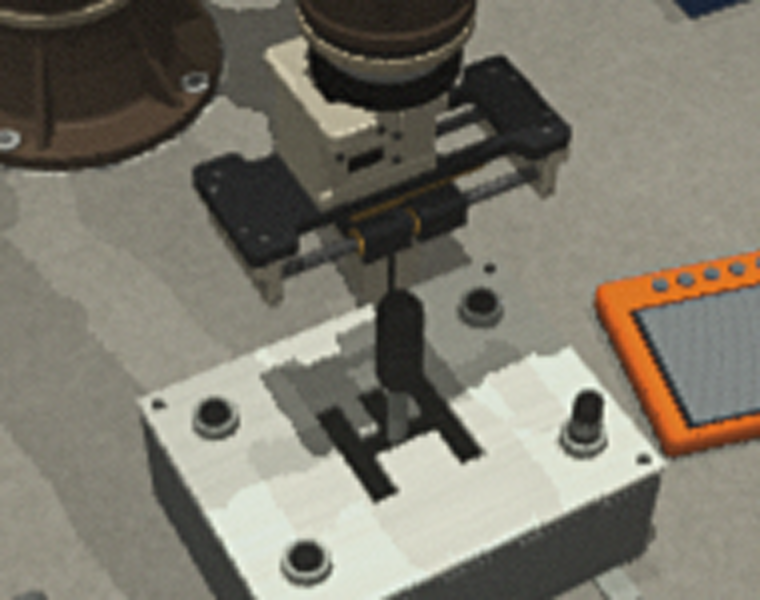

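The lever is almost upright, with its stick at (397,425) in the crop near the cross channel. I'll continue slowly until it meets the far wall.

Request:
jog_arm([
  {"slide": [-1, 0, 0], "roll": 0, "gripper": 0},
  {"slide": [-2, 0, 0], "roll": 0, "gripper": 0},
  {"slide": [-3, 0, 0], "roll": 0, "gripper": 0},
  {"slide": [-4, 0, 0], "roll": 0, "gripper": 0},
  {"slide": [-5, 0, 0], "roll": 0, "gripper": 0},
  {"slide": [-6, 0, 0], "roll": 0, "gripper": 0},
  {"slide": [-7, 0, 0], "roll": 0, "gripper": 0},
  {"slide": [-8, 0, 0], "roll": 0, "gripper": 0},
  {"slide": [-8, 0, 0], "roll": 0, "gripper": 0},
  {"slide": [-8, 0, 0], "roll": 0, "gripper": 0},
])

```text
clock: 3.58
position: [0.5048, 0.0377, 0.1679]
ee_rot: [-0.086, 3.14, 0.0]
force: [-1.2, -0.4, 1.2]
width: 0.003
```

```bash
python3 - <<'E'
from cell import arm
from h import *
go(arm.observe(),[-.018,0,.168])
E
```

```text
t 3.58 sel pos [-19.4  -0.4 167.9] slide [-1.4  0.4 -0.1] roll -0.001 j [-0.41  0.27  0.29  1.91 -0.09  0.97  1.55] Fsel [-1.2 -0.3  1.2] tilt [ 0.  0. -1.] w 0.003
tool axes in sel [[-1.0, 0.001, 0.0], [0.001, 1.0, 0.0], [-0.0, 0.0, -1.0]]
```

Request:
jog_arm([
  {"slide": [-1, 0, 0], "roll": 0, "gripper": 0},
  {"slide": [-1, 0, 0], "roll": 0, "gripper": 0},
  {"slide": [-2, 0, 0], "roll": 0, "gripper": 0},
  {"slide": [-2, 0, 0], "roll": 0, "gripper": 0},
  {"slide": [-3, 0, 0], "roll": 0, "gripper": 0},
  {"slide": [-3, 0, 0], "roll": 0, "gripper": 0},
  {"slide": [-3, 0, 0], "roll": 0, "gripper": 0},
  {"slide": [-4, 0, 0], "roll": 0, "gripper": 0},
  {"slide": [-4, 0, 0], "roll": 0, "gripper": 0},
  {"slide": [-4, 0, 0], "roll": 0, "gripper": 0},
])

```text
clock: 4.42
position: [0.507, 0.0378, 0.1677]
ee_rot: [0.086, -3.137, -0.0]
force: [-8.5, -0.9, 7.6]
width: 0.002
```

```bash
python3 - <<'E'
from cell import arm
from h import *
go(arm.observe(),[-.018,0,.168])
for n in("scene","top"):
    i=arm.get_image(n);o=(180,80) if n=="scene" else (190,170)
    cv2.imwrite(f"pics/{n}3.png",cv2.resize(i["frame"][o[1]:o[1]+150,o[0]:o[0]+190],None,fx=4,fy=4,interpolation=2))
E
```

```text
t 4.42 sel pos [-17.2  -0.5 167.7] slide [ 0.8  0.5 -0.3] roll -0.001 j [-0.41  0.28  0.29  1.91 -0.09  0.98  1.55] Fsel [-8.5 -0.4  7.6] tilt [-0.003 -0.    -1.   ] w 0.002
tool axes in sel [[-1.0, 0.001, -0.003], [0.001, 1.0, 0.0], [0.003, 0.0, -1.0]]
```

View pics/scene3.png

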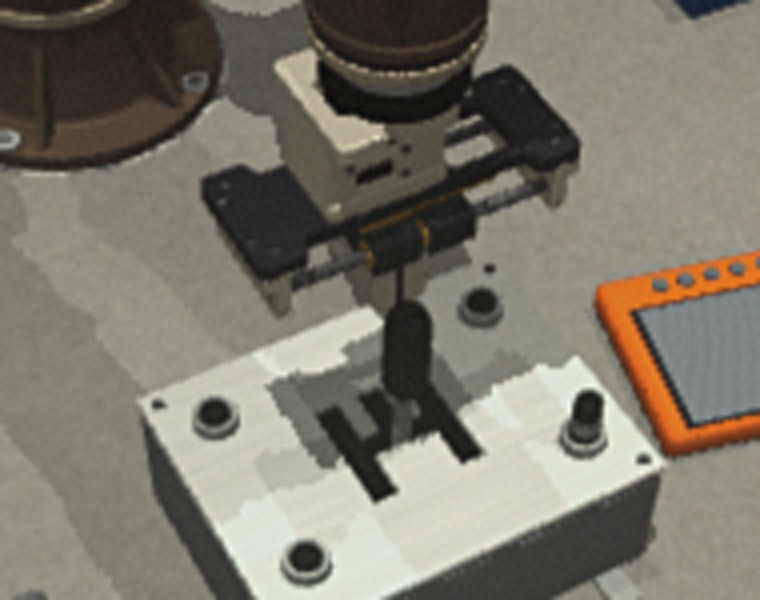

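The far wall is met at x = -17.2 mm (-18 predicted) with 8.5 N, and the stick is now in the cross channel. Next I back off and go round to the grip's right side.

Request:
jog_arm([
  {"slide": [12, 0, 0], "roll": 0, "gripper": 0},
  {"slide": [25, 0, 0], "roll": 0, "gripper": 0},
  {"slide": [25, -18, 0], "roll": 0, "gripper": 0},
  {"slide": [25, -36, 0], "roll": 0, "gripper": 0},
  {"slide": [25, -54, 0], "roll": 0, "gripper": 0},
  {"slide": [10, -54, 0], "roll": 0, "gripper": 0},
  {"slide": [-5, -54, 0], "roll": 0, "gripper": 0},
  {"slide": [-20, -54, 0], "roll": 0, "gripper": 0},
  {"slide": [-20, -54, 0], "roll": 0, "gripper": 0},
  {"slide": [-20, -54, 0], "roll": 0, "gripper": 0},
])

```text
clock: 5.35
position: [0.5321, -0.0149, 0.1676]
ee_rot: [-0.087, 3.14, -0.001]
force: [-1.3, 0.5, 0.3]
width: 0.004
```

```bash
python3 - <<'E'
from cell import arm
from h import *
go(arm.observe(),[.006,-.033,.168])
for n in("scene",):
    i=arm.get_image(n);o=(180,80) if n=="scene" else (190,170)
    cv2.imwrite(f"pics/{n}4.png",cv2.resize(i["frame"][o[1]:o[1]+150,o[0]:o[0]+190],None,fx=4,fy=4,interpolation=2))
E
```

```text
t 5.35 sel pos [  4.9 -54.5 167.6] slide [-1.1 21.5 -0.4] roll -0.0 j [-0.32  0.31  0.32  1.86 -0.12  0.99  1.67] Fsel [-1.3  0.5  0.3] tilt [ 0. -0. -1.] w 0.004
tool axes in sel [[-1.0, 0.0, 0.0], [0.0, 1.0, -0.0], [-0.0, -0.0, -1.0]]
```

View pics/scene4.png

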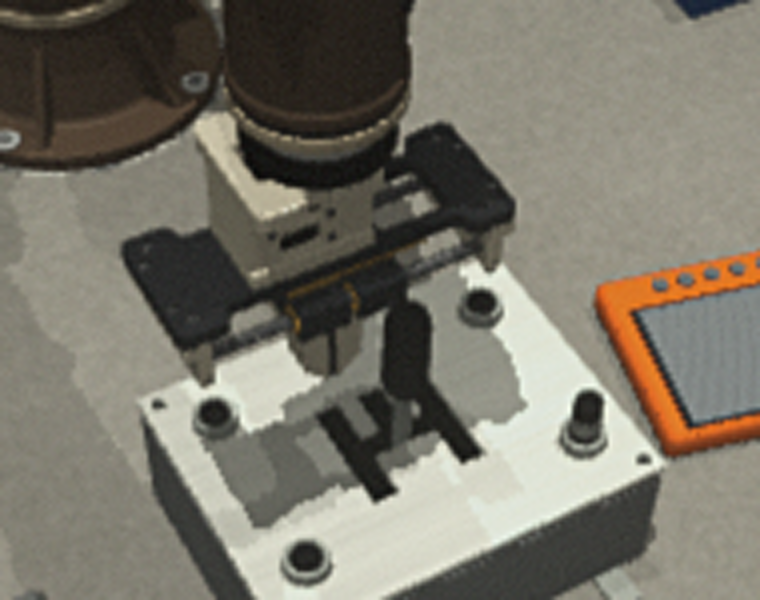

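The fingers are to the right of the grip and the lever hasn't moved. Now I push it left.

Request:
jog_arm([
  {"slide": [-1, 8, 0], "roll": 0, "gripper": 0},
  {"slide": [-1, 15, 0], "roll": 0, "gripper": 0},
  {"slide": [-1, 22, 0], "roll": 0, "gripper": 0},
  {"slide": [-1, 29, 0], "roll": 0, "gripper": 0},
  {"slide": [-1, 36, 0], "roll": 0, "gripper": 0},
  {"slide": [-1, 43, 0], "roll": 0, "gripper": 0},
  {"slide": [-1, 50, 0], "roll": 0, "gripper": 0},
  {"slide": [-1, 57, 0], "roll": 0, "gripper": 0},
  {"slide": [-1, 63, 0], "roll": 0, "gripper": 0},
  {"slide": [-1, 66, 0], "roll": 0, "gripper": 0},
])

```text
clock: 6.23
position: [0.5288, 0.0526, 0.1676]
ee_rot: [0.089, -3.14, -0.001]
force: [-0.0, -2.8, -0.4]
width: 0.008
```

```bash
python3 - <<'E'
from cell import arm
from h import *
go(arm.observe(),[.006,.0185,.168])
for n in("scene",):
    i=arm.get_image(n);o=(180,80) if n=="scene" else (190,170)
    cv2.imwrite(f"pics/{n}5.png",cv2.resize(i["frame"][o[1]:o[1]+150,o[0]:o[0]+190],None,fx=4,fy=4,interpolation=2))
E
```

```text
t 6.23 sel pos [  5.3  13.1 167.6] slide [-0.7  5.4 -0.4] roll 0.001 j [-0.43  0.31  0.29  1.86 -0.11  0.99  1.54] Fsel [-0.2 -2.7 -0.4] tilt [-0.     0.001 -1.   ] w 0.008
tool axes in sel [[-1.0, -0.001, -0.0], [-0.001, 1.0, 0.001], [0.0, 0.001, -1.0]]
```

View pics/scene5.png

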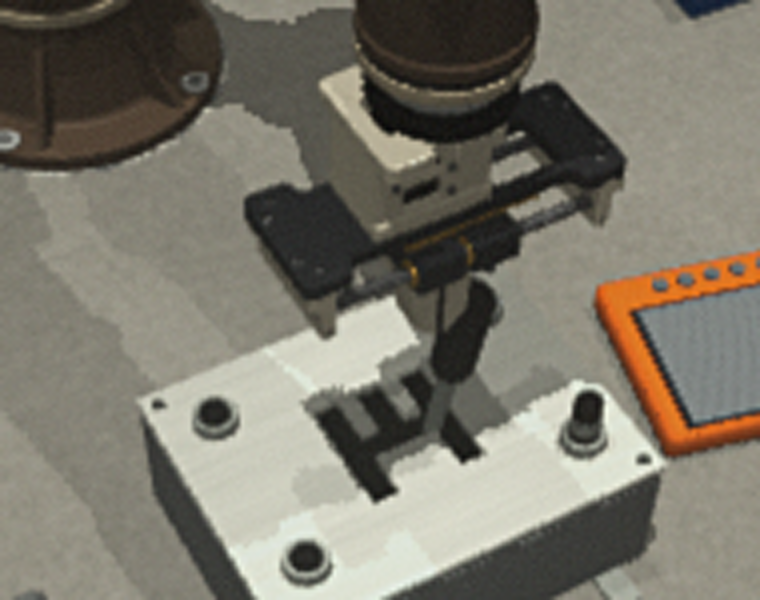

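Request:
jog_arm([
  {"slide": [0, 1, 0], "roll": 0, "gripper": 0},
  {"slide": [0, 2, 0], "roll": 0, "gripper": 0},
  {"slide": [0, 3, 0], "roll": 0, "gripper": 0},
  {"slide": [0, 4, 0], "roll": 0, "gripper": 0},
  {"slide": [0, 5, 0], "roll": 0, "gripper": 0},
  {"slide": [0, 6, 0], "roll": 0, "gripper": 0},
  {"slide": [0, 7, 0], "roll": 0, "gripper": 0},
  {"slide": [0, 8, 0], "roll": 0, "gripper": 0},
  {"slide": [0, 8, 0], "roll": 0, "gripper": 0},
  {"slide": [0, 8, 0], "roll": 0, "gripper": 0},
])

```text
clock: 7.12
position: [0.5285, 0.0592, 0.1678]
ee_rot: [-0.087, 3.14, 0.0]
force: [-0.0, -0.6, -0.6]
width: 0.002
```

```bash
python3 - <<'E'
from cell import arm
from h import *
go(arm.observe(),[.006,.0185,.168])
for n in("scene",):
    i=arm.get_image(n);o=(180,80) if n=="scene" else (190,170)
    cv2.imwrite(f"pics/{n}6.png",cv2.resize(i["frame"][o[1]:o[1]+150,o[0]:o[0]+190],None,fx=4,fy=4,interpolation=2))
E
```

```text
t 7.12 sel pos [  5.4  19.7 167.8] slide [-0.6 -1.2 -0.2] roll -0.0 j [-0.44  0.31  0.29  1.86 -0.11  0.99  1.52] Fsel [-0.1 -0.6 -0.6] tilt [ 0.  0. -1.] w 0.002
tool axes in sel [[-1.0, 0.0, 0.0], [0.0, 1.0, 0.0], [-0.0, 0.0, -1.0]]
```

View pics/scene6.png

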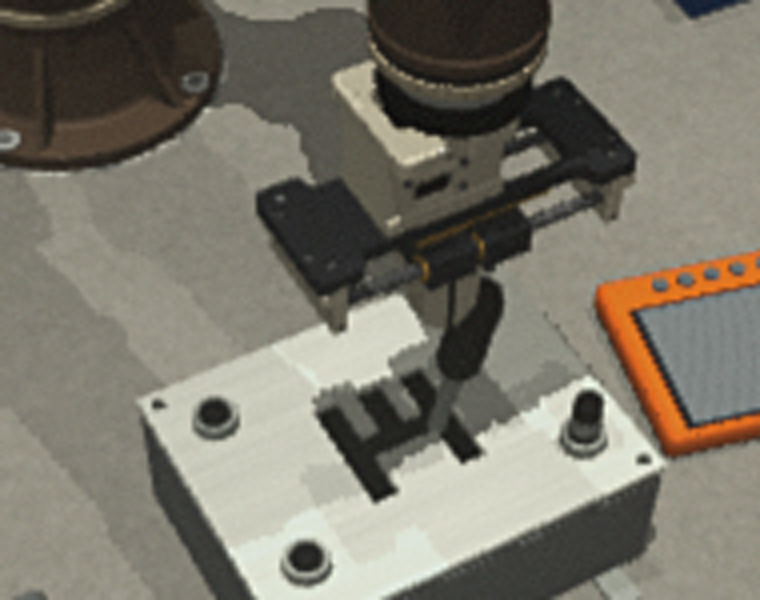

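Request:
jog_arm([
  {"slide": [0, 1, 0], "roll": 0, "gripper": 0},
  {"slide": [0, 1, 0], "roll": 0, "gripper": 0},
  {"slide": [0, 2, 0], "roll": 0, "gripper": 0},
  {"slide": [0, 2, 0], "roll": 0, "gripper": 0},
  {"slide": [0, 3, 0], "roll": 0, "gripper": 0},
  {"slide": [0, 3, 0], "roll": 0, "gripper": 0},
  {"slide": [0, 4, 0], "roll": 0, "gripper": 0},
  {"slide": [0, 4, 0], "roll": 0, "gripper": 0},
  {"slide": [0, 4, 0], "roll": 0, "gripper": 0},
  {"slide": [0, 4, 0], "roll": 0, "gripper": 0},
])

```text
clock: 8.0
position: [0.5283, 0.0631, 0.1679]
ee_rot: [-0.087, 3.14, 0.0]
force: [1.0, -1.0, 0.7]
width: 0.009
```

```bash
python3 - <<'E'
from cell import arm
from h import *
go(arm.observe(),[.006,.0185,.168])
for n in("scene",):
    i=arm.get_image(n);o=(180,80) if n=="scene" else (190,170)
    cv2.imwrite(f"pics/{n}7.png",cv2.resize(i["frame"][o[1]:o[1]+150,o[0]:o[0]+190],None,fx=4,fy=4,interpolation=2))
E
```

```text
t 8.0 sel pos [  5.4  23.6 167.9] slide [-0.6 -5.1 -0.1] roll -0.0 j [-0.44  0.31  0.29  1.86 -0.1   0.99  1.52] Fsel [ 1.  -1.1  0.7] tilt [ 0.  0. -1.] w 0.009
tool axes in sel [[-1.0, 0.0, 0.0], [0.0, 1.0, 0.0], [-0.0, 0.0, -1.0]]
```

View pics/scene7.png

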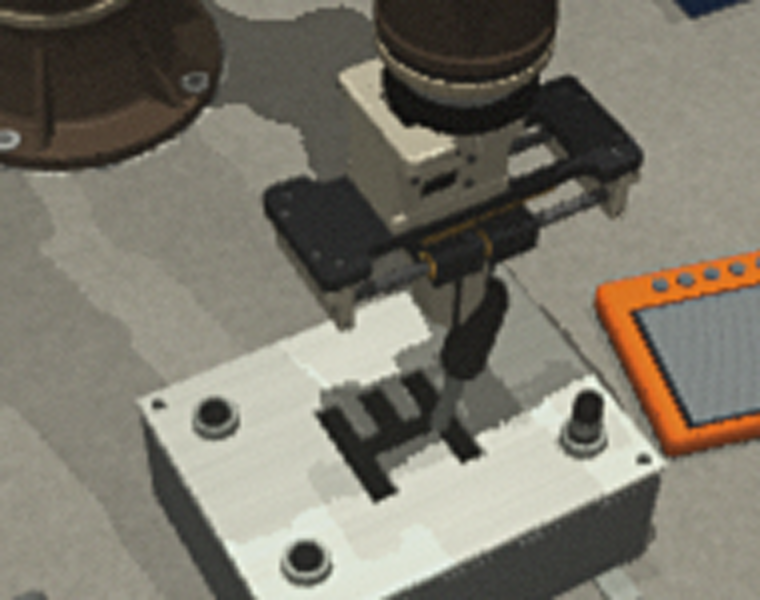

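```bash
python3 - <<'E'
import pickle
from h import *
sel=np.load("sel.npy");im=pickle.load(open("d0.pkl","rb"))["scene"]
def P(f,s,r):
    # two tilts: direction ~ (tan f, tan s, 1)
    v=np.array([np.tan(f),np.tan(s),1]);v/=np.linalg.norm(v);return w(sel,np.array([0,0,-.02])+v*r)
for f in(0,.03):
  for s in(.17,.2,.23,.25,.27,.29):
    print(f,s,[((pix(im,P(f,s,r))[0]-[180,80])*4).round(0).tolist() for r in(.168,.2015,.235)])
E
```

```text
0 0.17 [[443.0, 365.0], [454.0, 324.0], [465.0, 282.0]]
0 0.2 [[450.0, 363.0], [462.0, 322.0], [475.0, 279.0]]
0 0.23 [[457.0, 361.0], [471.0, 320.0], [486.0, 276.0]]
0 0.25 [[461.0, 360.0], [476.0, 318.0], [492.0, 275.0]]
0 0.27 [[466.0, 359.0], [482.0, 317.0], [499.0, 274.0]]
0 0.29 [[471.0, 358.0], [488.0, 316.0], [505.0, 272.0]]
0.03 0.17 [[447.0, 370.0], [459.0, 331.0], [471.0, 290.0]]
0.03 0.2 [[454.0, 368.0], [467.0, 329.0], [482.0, 287.0]]
0.03 0.23 [[461.0, 366.0], [476.0, 326.0], [492.0, 284.0]]
0.03 0.25 [[466.0, 365.0], [482.0, 325.0], [499.0, 283.0]]
0.03 0.27 [[470.0, 364.0], [487.0, 324.0], [505.0, 281.0]]
0.03 0.29 [[475.0, 363.0], [493.0, 323.0], [512.0, 280.0]]
```

The grip axis runs from (462,368) to (492,288), which gives a side tilt of about 0.23. It needs roughly 7 mm more.

Request:
jog_arm([
  {"slide": [0, 1, 0], "roll": 0, "gripper": 0},
  {"slide": [0, 2, 0], "roll": 0, "gripper": 0},
  {"slide": [0, 3, 0], "roll": 0, "gripper": 0},
  {"slide": [0, 4, 0], "roll": 0, "gripper": 0},
  {"slide": [0, 5, 0], "roll": 0, "gripper": 0},
  {"slide": [0, 6, 0], "roll": 0, "gripper": 0},
  {"slide": [0, 6, 0], "roll": 0, "gripper": 0},
  {"slide": [0, 7, 0], "roll": 0, "gripper": 0},
  {"slide": [0, 7, 0], "roll": 0, "gripper": 0},
  {"slide": [0, 7, 0], "roll": 0, "gripper": 0},
])

```text
clock: 8.88
position: [0.5279, 0.0701, 0.1678]
ee_rot: [0.087, -3.14, -0.0]
force: [-0.8, -1.5, 0.6]
width: 0.005
```

```bash
python3 - <<'E'
from cell import arm
from h import *
go(arm.observe(),[.006,.0185,.168])
for n in("scene",):
    i=arm.get_image(n);o=(180,80) if n=="scene" else (190,170)
    cv2.imwrite(f"pics/{n}8.png",cv2.resize(i["frame"][o[1]:o[1]+150,o[0]:o[0]+190],None,fx=4,fy=4,interpolation=2))
E
```

```text
t 8.88 sel pos [  5.4  30.6 167.8] slide [ -0.6 -12.1  -0.2] roll -0.0 j [-0.45  0.31  0.29  1.85 -0.1   0.99  1.5 ] Fsel [-0.9 -1.4  0.6] tilt [-0.  0. -1.] w 0.005
tool axes in sel [[-1.0, 0.0, -0.0], [0.0, 1.0, 0.0], [0.0, 0.0, -1.0]]
```

View pics/scene8.png

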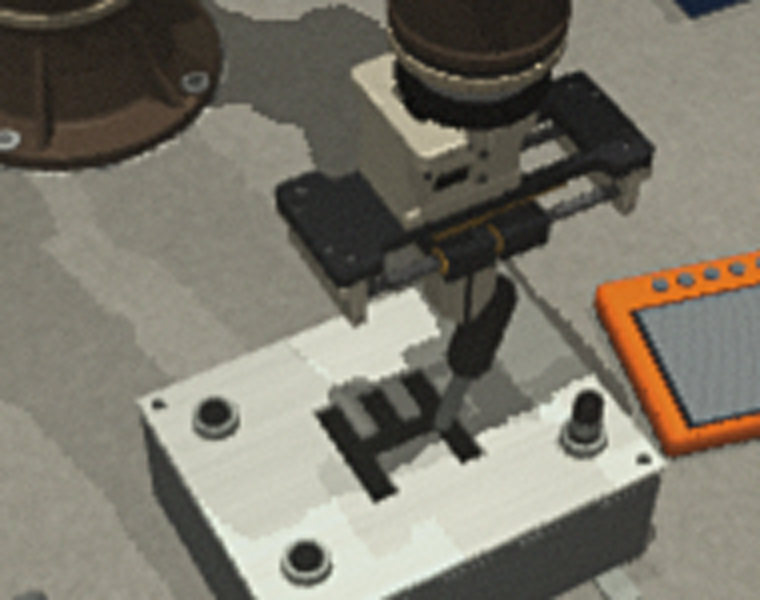

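Request:
jog_arm([
  {"slide": [0, 1, 0], "roll": 0, "gripper": 0},
  {"slide": [0, 1, 0], "roll": 0, "gripper": 0},
  {"slide": [0, 2, 0], "roll": 0, "gripper": 0},
  {"slide": [0, 2, 0], "roll": 0, "gripper": 0},
  {"slide": [0, 3, 0], "roll": 0, "gripper": 0},
  {"slide": [0, 3, 0], "roll": 0, "gripper": 0},
  {"slide": [0, 4, 0], "roll": 0, "gripper": 0},
  {"slide": [0, 4, 0], "roll": 0, "gripper": 0},
  {"slide": [0, 4, 0], "roll": 0, "gripper": 0},
  {"slide": [0, 4, 0], "roll": 0, "gripper": 0},
])

```text
clock: 9.77
position: [0.5277, 0.0732, 0.1679]
ee_rot: [-0.085, 3.14, -0.001]
force: [0.4, -4.7, 1.4]
width: 0.001
```

```bash
python3 - <<'E'
from cell import arm
from h import *
go(arm.observe(),[.006,.0185,.168])
for n in("scene",):
    i=arm.get_image(n);o=(180,80) if n=="scene" else (190,170)
    cv2.imwrite(f"pics/{n}9.png",cv2.resize(i["frame"][o[1]:o[1]+150,o[0]:o[0]+190],None,fx=4,fy=4,interpolation=2))
E
```

```text
t 9.77 sel pos [  5.4  33.8 167.9] slide [ -0.6 -15.3  -0.1] roll -0.001 j [-0.46  0.31  0.29  1.85 -0.1   0.99  1.49] Fsel [ 0.1 -4.7  1.4] tilt [ 0.    -0.001 -1.   ] w 0.001
tool axes in sel [[-1.0, 0.001, 0.0], [0.001, 1.0, -0.001], [-0.0, -0.001, -1.0]]
```

View pics/scene9.png

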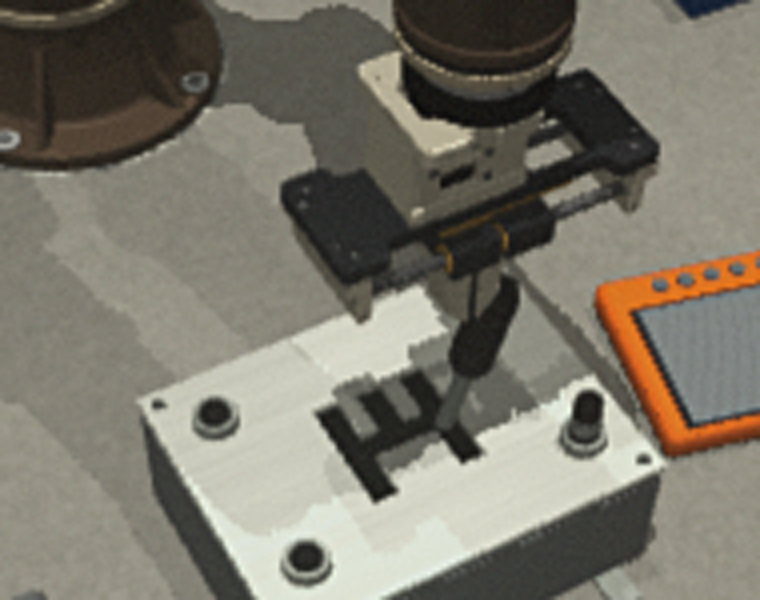

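The side tilt is about 0.27 and the force is rising, so the lever is at the left end of the channel. Now I go round to its near side.

Request:
jog_arm([
  {"slide": [0, -14, 0], "roll": 0, "gripper": 0},
  {"slide": [0, -14, 0], "roll": 0, "gripper": 0},
  {"slide": [15, -14, 0], "roll": 0, "gripper": 0},
  {"slide": [30, -14, 0], "roll": 0, "gripper": 0},
  {"slide": [45, -14, 0], "roll": 0, "gripper": 0},
  {"slide": [45, -2, 0], "roll": 0, "gripper": 0},
  {"slide": [45, 10, 0], "roll": 0, "gripper": 0},
  {"slide": [45, 17, 0], "roll": 0, "gripper": 0},
  {"slide": [45, 17, 0], "roll": 0, "gripper": 0},
  {"slide": [45, 17, 0], "roll": 0, "gripper": 0},
])

```text
clock: 10.65
position: [0.4818, 0.0891, 0.1678]
ee_rot: [0.088, -3.14, -0.0]
force: [0.0, 0.8, 0.2]
width: 0.005
```

```bash
python3 - <<'E'
from cell import arm
from h import *
go(arm.observe(),[.029,.052,.168])
for n in("scene","top"):
    i=arm.get_image(n);o=(180,80) if n=="scene" else (190,170)
    cv2.imwrite(f"pics/{n}10.png",cv2.resize(i["frame"][o[1]:o[1]+150,o[0]:o[0]+190],None,fx=4,fy=4,interpolation=2))
E
```

```text
t 10.65 sel pos [-39.5  52.1 167.8] slide [-68.5  -0.2  -0.2] roll 0.001 j [-0.51  0.24  0.27  1.95 -0.08  0.96  1.42] Fsel [0.1 0.8 0.2] tilt [-0.  0. -1.] w 0.005
tool axes in sel [[-1.0, -0.001, -0.0], [-0.001, 1.0, 0.0], [0.0, 0.0, -1.0]]
```

View pics/scene10.png

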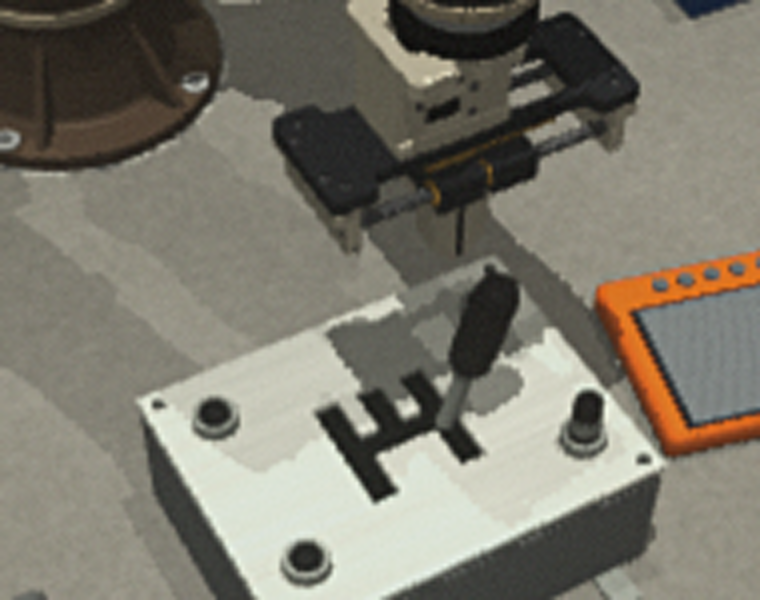

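The lever stands free at the left end of the channel and the fingers are behind its grip. Now I push it far into the slot.

Request:
jog_arm([
  {"slide": [-8, -1, 0], "roll": 0, "gripper": 0},
  {"slide": [-16, -1, 0], "roll": 0, "gripper": 0},
  {"slide": [-23, -1, 0], "roll": 0, "gripper": 0},
  {"slide": [-29, -1, 0], "roll": 0, "gripper": 0},
  {"slide": [-34, -1, 0], "roll": 0, "gripper": 0},
  {"slide": [-39, -1, 0], "roll": 0, "gripper": 0},
  {"slide": [-44, -1, 0], "roll": 0, "gripper": 0},
  {"slide": [-48, -1, 0], "roll": 0, "gripper": 0},
  {"slide": [-52, -1, 0], "roll": 0, "gripper": 0},
  {"slide": [-52, -1, 0], "roll": 0, "gripper": 0},
])

```text
clock: 11.58
position: [0.5344, 0.0902, 0.1676]
ee_rot: [-0.086, 3.14, -0.0]
force: [-1.9, -0.3, -0.4]
width: 0.004
```

```bash
python3 - <<'E'
from cell import arm
from h import *
go(arm.observe(),[.029,.051,.168])
for n in("scene","top"):
    i=arm.get_image(n);o=(180,80) if n=="scene" else (190,170)
    cv2.imwrite(f"pics/{n}11.png",cv2.resize(i["frame"][o[1]:o[1]+150,o[0]:o[0]+190],None,fx=4,fy=4,interpolation=2))
E
```

```text
t 11.58 sel pos [ 13.   50.4 167.6] slide [-16.    0.6  -0.4] roll -0.001 j [-0.48  0.33  0.28  1.83 -0.1   1.    1.47] Fsel [-1.9 -0.1 -0.4] tilt [ 0. -0. -1.] w 0.004
tool axes in sel [[-1.0, 0.001, 0.0], [0.001, 1.0, -0.0], [-0.0, -0.0, -1.0]]
```

View pics/scene11.png

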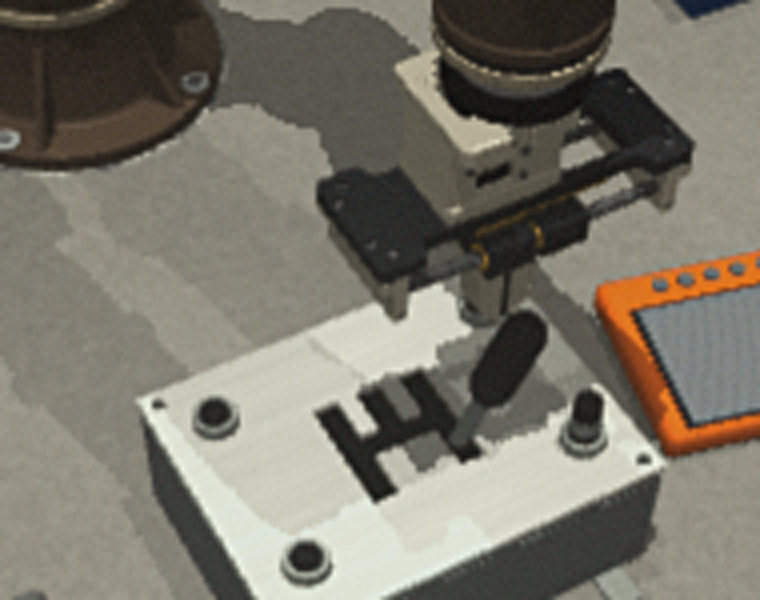

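The lever is part way into the far-left slot, with its stick at (465,432). I keep pushing.

Request:
jog_arm([
  {"slide": [-2, 0, 0], "roll": 0, "gripper": 0},
  {"slide": [-4, 0, 0], "roll": 0, "gripper": 0},
  {"slide": [-6, 0, 0], "roll": 0, "gripper": 0},
  {"slide": [-8, 0, 0], "roll": 0, "gripper": 0},
  {"slide": [-10, 0, 0], "roll": 0, "gripper": 0},
  {"slide": [-12, 0, 0], "roll": 0, "gripper": 0},
  {"slide": [-14, 0, 0], "roll": 0, "gripper": 0},
  {"slide": [-15, 0, 0], "roll": 0, "gripper": 0},
  {"slide": [-16, 0, 0], "roll": 0, "gripper": 0},
  {"slide": [-16, 0, 0], "roll": 0, "gripper": 0},
])

```text
clock: 12.52
position: [0.55, 0.0913, 0.1678]
ee_rot: [-0.086, 3.14, -0.0]
force: [-2.1, -1.6, -1.1]
width: 0.004
```

```bash
python3 - <<'E'
from cell import arm
from h import *
go(arm.observe(),[.029,.051,.168])
for n in("scene","top"):
    i=arm.get_image(n);o=(180,80) if n=="scene" else (190,170)
    cv2.imwrite(f"pics/{n}12.png",cv2.resize(i["frame"][o[1]:o[1]+150,o[0]:o[0]+190],None,fx=4,fy=4,interpolation=2))
E
```

```text
t 12.52 sel pos [ 28.7  50.5 167.8] slide [-0.3  0.5 -0.2] roll -0.001 j [-0.47  0.35  0.28  1.79 -0.11  1.01  1.48] Fsel [-2.2 -1.5 -1.1] tilt [ 0.  0. -1.] w 0.004
tool axes in sel [[-1.0, 0.001, 0.0], [0.001, 1.0, -0.0], [-0.0, -0.0, -1.0]]
```

View pics/scene12.png

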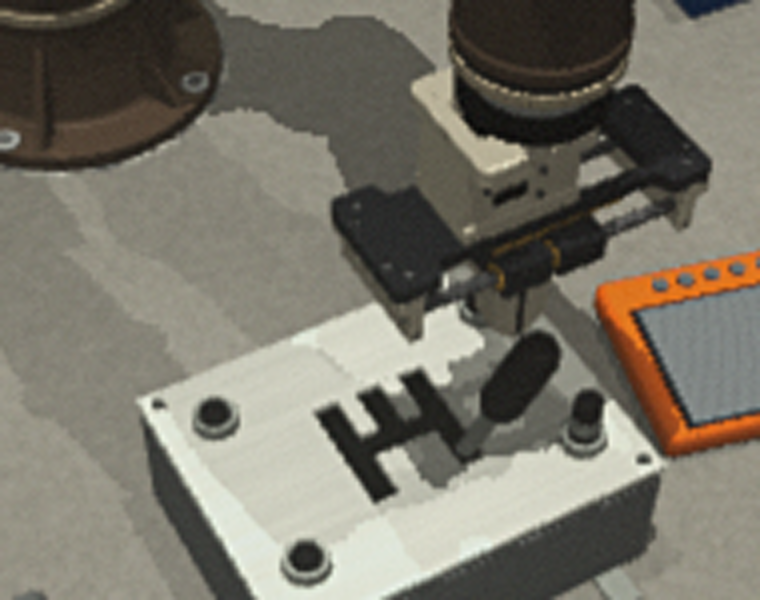

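Not against the end yet (2 N, which is just the lever's own resistance). Pushing on slowly.

Request:
jog_arm([
  {"slide": [-1, 0, 0], "roll": 0, "gripper": 0},
  {"slide": [-2, 0, 0], "roll": 0, "gripper": 0},
  {"slide": [-3, 0, 0], "roll": 0, "gripper": 0},
  {"slide": [-4, 0, 0], "roll": 0, "gripper": 0},
  {"slide": [-5, 0, 0], "roll": 0, "gripper": 0},
  {"slide": [-6, 0, 0], "roll": 0, "gripper": 0},
  {"slide": [-6, 0, 0], "roll": 0, "gripper": 0},
  {"slide": [-7, 0, 0], "roll": 0, "gripper": 0},
  {"slide": [-7, 0, 0], "roll": 0, "gripper": 0},
  {"slide": [-7, 0, 0], "roll": 0, "gripper": 0},
])

```text
clock: 13.45
position: [0.5569, 0.0917, 0.1679]
ee_rot: [-0.086, 3.14, 0.0]
force: [-2.9, -0.4, -1.0]
width: 0.006
```

```bash
python3 - <<'E'
from cell import arm
from h import *
s=arm.observe();go(s,[.029,.051,.168])
im=arm.get_image("scene");o=(180,80)
cv2.imwrite("pics/scene13.png",cv2.resize(im["frame"][o[1]:o[1]+150,o[0]:o[0]+190],None,fx=4,fy=4,interpolation=2))
sel=np.load("sel.npy")
def P(f,s,r):
    v=np.array([np.tan(f),np.tan(s),1]);v/=np.linalg.norm(v);return w(sel,np.array([0,0,-.02])+v*r)
for f in(.22,.25,.28):
  for s in(.25,.27):
    print(f,s,[((pix(im,P(f,s,r))[0]-[180,80])*4).round(0).tolist() for r in(.168,.2015,.235)])
E
```

```text
t 13.45 sel pos [ 35.6  50.5 167.9] slide [ 6.6  0.5 -0.1] roll -0.001 j [-0.46  0.36  0.28  1.78 -0.12  1.01  1.48] Fsel [-2.9 -0.2 -1. ] tilt [ 0.  0. -1.] w 0.006
tool axes in sel [[-1.0, 0.001, 0.0], [0.001, 1.0, 0.0], [-0.0, 0.0, -1.0]]
0.22 0.25 [[491.0, 405.0], [513.0, 373.0], [536.0, 340.0]]
0.22 0.27 [[495.0, 403.0], [518.0, 372.0], [543.0, 338.0]]
0.25 0.25 [[494.0, 412.0], [517.0, 382.0], [542.0, 350.0]]
0.25 0.27 [[499.0, 410.0], [523.0, 380.0], [548.0, 348.0]]
0.28 0.25 [[498.0, 419.0], [522.0, 390.0], [547.0, 360.0]]
0.28 0.27 [[502.0, 417.0], [527.0, 388.0], [554.0, 358.0]]
```

View pics/scene13.png

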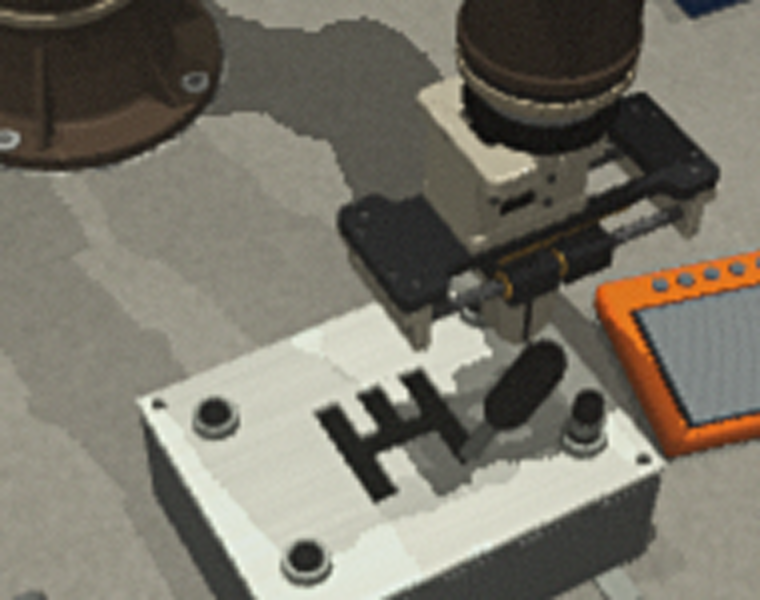

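Request:
jog_arm([
  {"slide": [-1, 0, 0], "roll": 0, "gripper": 0},
  {"slide": [-1, 0, 0], "roll": 0, "gripper": 0},
  {"slide": [-2, 0, 0], "roll": 0, "gripper": 0},
  {"slide": [-2, 0, 0], "roll": 0, "gripper": 0},
  {"slide": [-3, 0, 0], "roll": 0, "gripper": 0},
  {"slide": [-3, 0, 0], "roll": 0, "gripper": 0},
  {"slide": [-4, 0, 0], "roll": 0, "gripper": 0},
  {"slide": [-4, 0, 0], "roll": 0, "gripper": 0},
  {"slide": [-5, 0, 0], "roll": 0, "gripper": 0},
  {"slide": [-5, 0, 0], "roll": 0, "gripper": 0},
])

```text
clock: 14.33
position: [0.5609, 0.0918, 0.1675]
ee_rot: [0.087, -3.139, 0.0]
force: [-5.0, -1.1, -2.0]
width: 0.004
```

```bash
python3 - <<'E'
from cell import arm
from h import *
s=arm.observe();go(s,[.029,.051,.168])
E
```

```text
t 14.33 sel pos [ 39.6  50.5 167.5] slide [10.6  0.5 -0.5] roll -0.0 j [-0.46  0.37  0.28  1.77 -0.12  1.02  1.49] Fsel [-5.  -0.8 -2. ] tilt [-0.002 -0.    -1.   ] w 0.004
tool axes in sel [[-1.0, 0.0, -0.002], [0.0, 1.0, -0.0], [0.002, -0.0, -1.0]]
```

Request:
jog_arm([
  {"slide": [-1, 0, 0], "roll": 0, "gripper": 0},
  {"slide": [-1, 0, 0], "roll": 0, "gripper": 0},
  {"slide": [-1, 0, 0], "roll": 0, "gripper": 0},
  {"slide": [-2, 0, 0], "roll": 0, "gripper": 0},
  {"slide": [-2, 0, 0], "roll": 0, "gripper": 0},
  {"slide": [-2, 0, 0], "roll": 0, "gripper": 0},
  {"slide": [-3, 0, 0], "roll": 0, "gripper": 0},
  {"slide": [-3, 0, 0], "roll": 0, "gripper": 0},
  {"slide": [-3, 0, 0], "roll": 0, "gripper": 0},
  {"slide": [-3, 0, 0], "roll": 0, "gripper": 0},
])

```text
clock: 15.17
position: [0.5621, 0.0919, 0.1671]
ee_rot: [0.087, -3.135, 0.0]
force: [-12.2, -1.1, 1.8]
width: 0.004
```

```bash
python3 - <<'E'
from cell import arm
from h import *
s=arm.observe();go(s,[.029,.051,.168])
im=arm.get_image("scene");o=(180,80)
cv2.imwrite("pics/scene14.png",cv2.resize(im["frame"][o[1]:o[1]+150,o[0]:o[0]+190],None,fx=4,fy=4,interpolation=2))
E
```

```text
t 15.17 sel pos [ 40.7  50.5 167.1] slide [11.8  0.5 -0.8] roll -0.0 j [-0.46  0.38  0.28  1.76 -0.12  1.02  1.49] Fsel [-12.3  -0.4   1.8] tilt [-0.005 -0.    -1.   ] w 0.004
tool axes in sel [[-1.0, 0.0, -0.005], [0.0, 1.0, -0.0], [0.005, -0.0, -1.0]]
```

View pics/scene14.png

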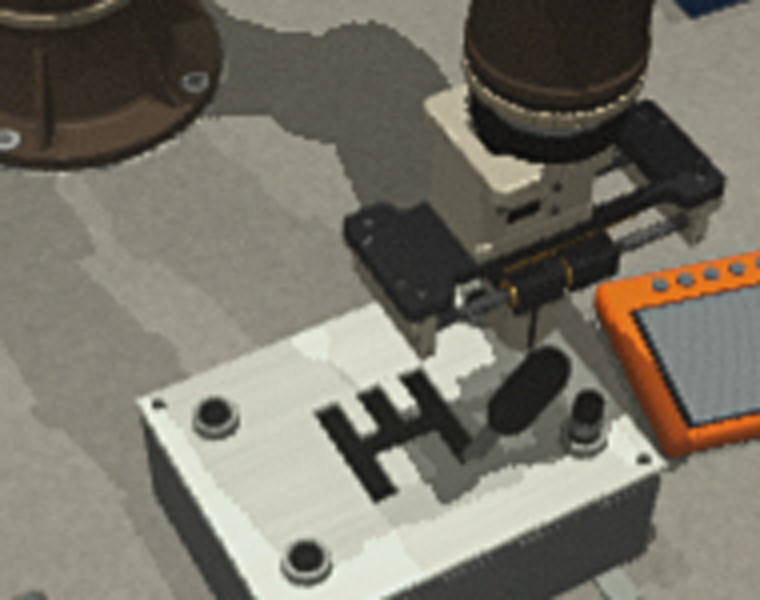

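The force is now 12 N and the motion has stalled, so the lever is at the slot's end. Its grip middle at (529,390) matches a fore tilt of 0.28. I retreat straight back.

Request:
jog_arm([
  {"slide": [5, 0, 0], "roll": 0, "gripper": 0},
  {"slide": [15, 0, 0], "roll": 0, "gripper": 0},
  {"slide": [30, 0, 0], "roll": 0, "gripper": 0},
  {"slide": [45, 0, 0], "roll": 0, "gripper": 0},
  {"slide": [60, 0, 0], "roll": 0, "gripper": 0},
  {"slide": [80, 0, -10], "roll": 0, "gripper": 0},
  {"slide": [100, 0, -30], "roll": 0, "gripper": 0},
  {"slide": [120, 0, -50], "roll": 0, "gripper": 0},
  {"slide": [130, 0, -60], "roll": 0, "gripper": 0},
  {"slide": [130, 0, -60], "roll": 0, "gripper": 0},
])

```text
clock: 16.05
position: [0.435, 0.0856, 0.2306]
ee_rot: [-0.087, 3.135, 0.005]
force: [0.6, -0.3, -0.5]
width: 0.004
```

```bash
python3 - <<'E'
from cell import arm
from h import *
s=arm.observe();go(s,[.029,.051,.168])
for n in("scene","top"):
    i=arm.get_image(n);o=(180,80) if n=="scene" else (190,170)
    cv2.imwrite(f"pics/{n}15.png",cv2.resize(i["frame"][o[1]:o[1]+150,o[0]:o[0]+190],None,fx=4,fy=4,interpolation=2))
    sel=np.load("sel.npy")
    def P(f,s,r):
        v=np.array([np.tan(f),np.tan(s),1]);v/=np.linalg.norm(v);return w(sel,np.array([0,0,-.02])+v*r)
    for f in(.25,.28):
      for q in(.23,.25,.27):
        print(n,f,q,[((pix(i,P(f,q,r))[0]-list(o))*4).round(0).tolist() for r in(.168,.2015,.235)])
E
```

```text
t 16.05 sel pos [-86.5  51.2 230.6] slide [-115.1   -0.4   63.2] roll 0.0 j [-0.56  0.09  0.27  1.96 -0.03  1.09  1.35] Fsel [ 0.5 -0.3 -0.5] tilt [ 0.005  0.003 -1.   ] w 0.004
tool axes in sel [[-1.0, -0.0, 0.006], [-0.0, 1.0, 0.003], [-0.006, 0.003, -1.0]]
scene 0.25 0.23 [[490.0, 413.0], [512.0, 383.0], [536.0, 352.0]]
scene 0.25 0.25 [[494.0, 412.0], [517.0, 382.0], [542.0, 350.0]]
scene 0.25 0.27 [[499.0, 410.0], [523.0, 380.0], [548.0, 348.0]]
scene 0.28 0.23 [[494.0, 420.0], [517.0, 392.0], [541.0, 362.0]]
scene 0.28 0.25 [[498.0, 419.0], [522.0, 390.0], [547.0, 360.0]]
scene 0.28 0.27 [[502.0, 417.0], [527.0, 388.0], [554.0, 358.0]]
top 0.25 0.23 [[259.0, 165.0], [244.0, 150.0], [229.0, 134.0]]
top 0.25 0.25 [[254.0, 165.0], [239.0, 150.0], [222.0, 134.0]]
top 0.25 0.27 [[250.0, 166.0], [233.0, 151.0], [216.0, 135.0]]
top 0.28 0.23 [[259.0, 158.0], [245.0, 141.0], [230.0, 124.0]]
top 0.28 0.25 [[255.0, 158.0], [239.0, 142.0], [223.0, 125.0]]
top 0.28 0.27 [[250.0, 159.0], [234.0, 143.0], [217.0, 125.0]]
```

View pics/scene15.png

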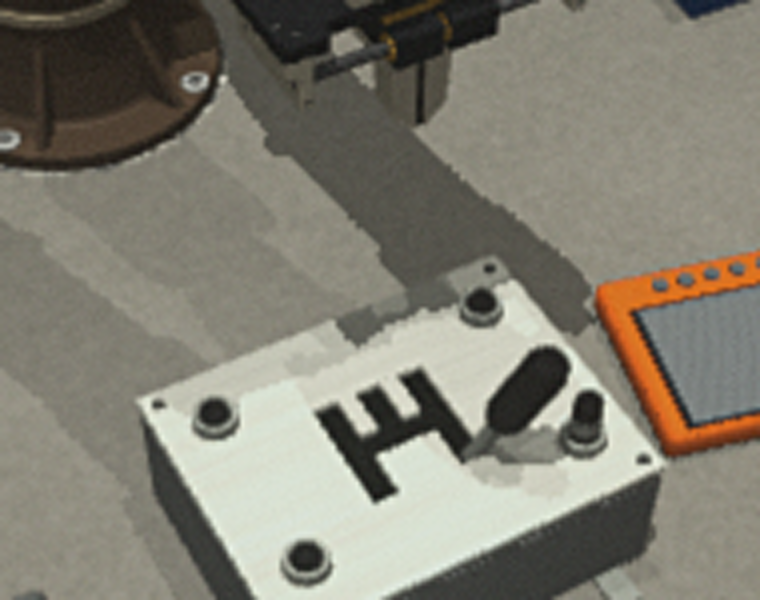

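View pics/top15.png

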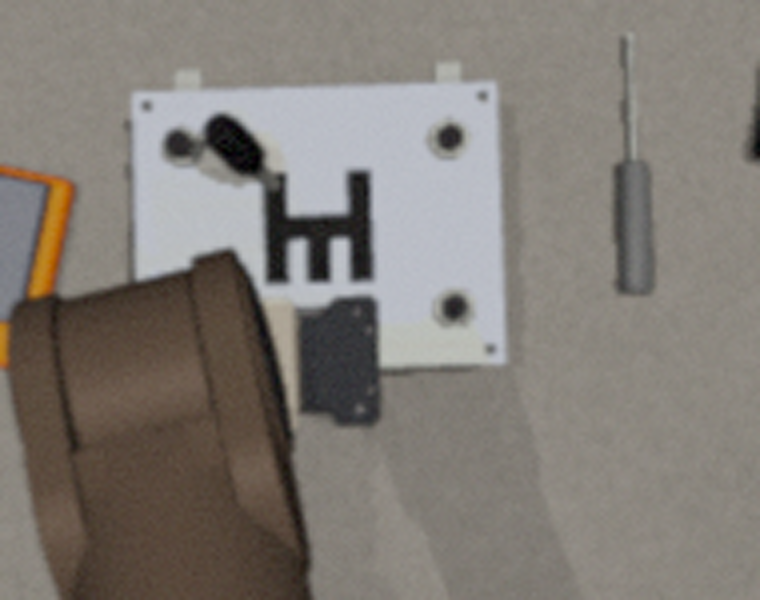

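In both views the lever is at the end of the far-left slot. The grip middle is at (529,391) in the scene crop and (235,145) in the top crop, matching a fore tilt of about 0.28 and a side tilt of about 0.26. The plug and caps are still in their sockets, and the robot is clear. I'm handing the job in.

```bash
python3 - <<'E'
from cell import arm
s=arm.observe();print(s["clock"],abs(s["dq"]).max());print(arm.sign_off())
E
```

```text
16.15 0.037998178343419536
the job is handed in; nothing more can be done
None
```

The lever is at the end of the far-left slot, next to the tall plug, and I handed the job in at about 16 s. With the fingers shut, I pushed it from park to the cross channel's far wall, then left to the channel's end, then far into the slot.

- **End of slot:** the push stalled at the slot's end at about 12 N. Both camera views after retreating put the lever at about 0.28 rad fore and 0.26 rad sideways. The expected values there are about 0.28 and 0.25, so the sideways figure is slightly high but within the slot's play.
- **Other things:** the pictures show the plug, the caps and the visible things on the bench still in place. In the last pictures the adapter was barely in the crop and the arm hid the near-left cap in the top view. The near-left cap is visible in the scene view.
- **Grip:** I did not measure its lift directly. The highest force read between moves was about 12 N, and the vertical readings stayed below the 20 N needed to start lifting it.
- **Disagreement:** the shut fingertips turned out narrower across the jaws than I had assumed, so the sideways push needed about 15 mm more travel than I calculated. I finished that push by camera and force.

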